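# Fill the sweets dispenser and hold its guarded lever

## Task

Refill the sweets dispenser on the desk and serve from it, in this order: pour all six mints from the scoop into the dispenser's hopper and stand the scoop back upright on the desk; flip the safety catch over to the right, down out of the lever's way; then pull the lever all the way towards you so that all the mints drop into the tray. Finish while still holding the lever fully pulled, do not let go, and leave the bottle, stamp and clip box where they stand.

Things in the scene. Friction and masses are not known exactly. Their poses are not given: they have to be found in the camera images.
- dispenser: White sweets dispenser on a grey base plate (x -90 to +85, y -125 to +100 mm), fixed; origin on the desk under the plate; +x to its back (away from the robot), +y to its left. Left half: funnel hopper over an open cell with a tray; a flat gate between them slides out backwards (up to 95 mm) as the lever is pulled. Right half: the lever and, in front of it, the safety catch.
- hopper_mouth (a point): Centre of the funnel's round mouth, in the plane of its rim: inner diameter 108 mm, narrowing to 58 mm at the gate 75 mm below. Axes as the dispenser.
- tray_floor (a point): Middle of the tray's floor (8 mm above the desk) under the hopper; inside it reaches 64 mm to the front, 74 mm to the back, 44 mm to each side; its front lip is 34 mm high. Axes as the dispenser.
- lever_bar (a point): Middle of the free part of the lever's black round handle bar (16 mm thick, 73 mm long along the dispenser's y), which sticks out to the right from the top of an upright flat steel bar: 120 mm from the hinge axis, 34 mm to the right of point lever_hinge, about 170 mm above the desk; free 27 mm to either side along its length. Moves with the lever.
- lever_hinge (a point): Centre of the lever's hinge; the axis runs along the dispenser's y, 50 mm above the desk.
- lever (a joint): Lever angle (rad). 0 = rest, leaning 0.1 rad back from upright; grows as the bar is pulled to the dispenser's front (-x); hard stop 0.95. A spring always pulls it back (about 2 N at the bar at 0, 5 N at the stop). While the catch is up it is blocked at about 0.2. The gate slides 100 mm per rad; the first 16 mm open nothing.
- catch_tab (a point): On the catch's black thumb tab (52 mm along x, 10 mm wide in y, 24 mm high), which sticks out forwards from the upper end of a steel blade standing just in front of the lever. The point is 110 mm from the hinge axis and 36 mm in front of point catch_hinge; the tab reaches 14 mm farther forwards. Moves with the catch.
- catch_hinge (a point): Centre of the catch's hinge at the blade's foot; the axis runs along the dispenser's x, 36 mm above the desk.
- catch (a joint): Catch angle (rad). 0 = up, blocking the lever (blade leans 0.08 rad to the dispenser's left); grows as the tab is flipped to the dispenser's right (-y); stop at 1.53, blade nearly level, pointing right. Needs about 0.2 N at the tab, stays where left up to about 0.35; farther over it drops by its own weight.
- scoop: Loose aluminium scoop, 100 g plus sweets, an open pan 62 mm wide, walls 44 mm high; origin under its pan on the desk; +x is the direction it pours in. Its floor ramps up (18 degrees) to an open lip at +x; at -x it has an upright black grip.
- scoop_grip (a point): Centre of the upper part of the scoop's black upright grip: 12 mm thick along the scoop's x, 34 mm wide, 45 mm behind the origin and 78 mm above the underside; it stands free above the walls from 44 to 96 mm.
- scoop_lip (a point): Middle of the scoop's pouring lip: 78 mm ahead of the origin, 20 mm above the underside, 50 mm wide. Tipped forwards by 45 to 60 degrees the scoop empties.
- gel_bottle: Hand gel bottle, bystander, 38x47x106 mm, origin under its foot.
- stamp: Black self-inking stamp, bystander, 46x68x75 mm, origin under its foot.
- clip_box: Flat box of paper clips, bystander, 52x64x21 mm, origin under its foot.
- mint1_center (a point): Centre of round white mint 1 of 6 (diameter 16 mm, 10 g); at the start all lie in the scoop.
- mint2_center (a point): Centre of round white mint 2 of 6 (diameter 16 mm, 10 g); at the start all lie in the scoop.
- mint3_center (a point): Centre of round white mint 3 of 6 (diameter 16 mm, 10 g); at the start all lie in the scoop.
- mint4_center (a point): Centre of round white mint 4 of 6 (diameter 16 mm, 10 g); at the start all lie in the scoop.
- mint5_center (a point): Centre of round white mint 5 of 6 (diameter 16 mm, 10 g); at the start all lie in the scoop.
- mint6_center (a point): Centre of round white mint 6 of 6 (diameter 16 mm, 10 g); at the start all lie in the scoop.
There are look-alikes about, which are no part of the job. Several things look just like the scoop: the one meant starts farthest to the robot's right.

How it is judged:
On the way, in this order (a step that is already met when the one before it is completed fails the run):
1. all six mints are in the hopper (x of mint1_center in the frame of hopper_mouth between -0.055 and 0.055 m and y of mint1_center in the frame of hopper_mouth between -0.055 and 0.055 m and z of mint1_center in the frame of hopper_mouth between -0.075 and 0.005 m and x of mint2_center in the frame of hopper_mouth between -0.055 and 0.055 m and y of mint2_center in the frame of hopper_mouth between -0.055 and 0.055 m and z of mint2_center in the frame of hopper_mouth between -0.075 and 0.005 m and x of mint3_center in the frame of hopper_mouth between -0.055 and 0.055 m and y of mint3_center in the frame of hopper_mouth between -0.055 and 0.055 m and z of mint3_center in the frame of hopper_mouth between -0.075 and 0.005 m and x of mint4_center in the frame of hopper_mouth between -0.055 and 0.055 m and y of mint4_center in the frame of hopper_mouth between -0.055 and 0.055 m and z of mint4_center in the frame of hopper_mouth between -0.075 and 0.005 m and x of mint5_center in the frame of hopper_mouth between -0.055 and 0.055 m and y of mint5_center in the frame of hopper_mouth between -0.055 and 0.055 m and z of mint5_center in the frame of hopper_mouth between -0.075 and 0.005 m and x of mint6_center in the frame of hopper_mouth between -0.055 and 0.055 m and y of mint6_center in the frame of hopper_mouth between -0.055 and 0.055 m and z of mint6_center in the frame of hopper_mouth between -0.075 and 0.005 m), for 0.3 s.
2. the scoop stands upright on the desk, let go (height (world z) of scoop below 0.006 m and angle between scoop's own z axis and vertical below 0.12 rad and contact force between the fingers and scoop below 0.1 N and linear speed of scoop below 0.03 m/s), for 0.2 s.
3. the safety catch is flipped over to the right (above 1.1 rad) (value of joint catch above 1.1 rad), for 0.2 s.
4. the lever is pulled (above 0.75 rad) by the fingers (value of joint lever above 0.75 rad and contact force between the fingers and lever above 1 N), for 0.2 s.
At the end, for the whole second after the job is handed in: The fingers hold the lever still above 0.75 rad (stop at 0.95) with more than 1 N, the catch is over beyond 1.1 rad, all six mints lie in the tray, and the scoop stands upright (within 0.12 rad) on the desk, let go (all of step 2 and all of step 4 and velocity of joint lever between -0.1 and 0.1 rad/s and value of joint catch above 1.1 rad and x of mint1_center in the frame of tray_floor between -0.07 and 0.08 m and y of mint1_center in the frame of tray_floor between -0.048 and 0.048 m and z of mint1_center in the frame of tray_floor between 0 and 0.045 m and x of mint2_center in the frame of tray_floor between -0.07 and 0.08 m and y of mint2_center in the frame of tray_floor between -0.048 and 0.048 m and z of mint2_center in the frame of tray_floor between 0 and 0.045 m and x of mint3_center in the frame of tray_floor between -0.07 and 0.08 m and y of mint3_center in the frame of tray_floor between -0.048 and 0.048 m and z of mint3_center in the frame of tray_floor between 0 and 0.045 m and x of mint4_center in the frame of tray_floor between -0.07 and 0.08 m and y of mint4_center in the frame of tray_floor between -0.048 and 0.048 m and z of mint4_center in the frame of tray_floor between 0 and 0.045 m and x of mint5_center in the frame of tray_floor between -0.07 and 0.08 m and y of mint5_center in the frame of tray_floor between -0.048 and 0.048 m and z of mint5_center in the frame of tray_floor between 0 and 0.045 m and x of mint6_center in the frame of tray_floor between -0.07 and 0.08 m and y of mint6_center in the frame of tray_floor between -0.048 and 0.048 m and z of mint6_center in the frame of tray_floor between 0 and 0.045 m); the arm keeps its last pose, push and grip.
It fails at once if the hand gel is shoved or tipped (more than 30 mm or 0.3 rad) (distance of gel_bottle from where it was at the start of the episode above 0.03 m or angle between gel_bottle's own z axis and vertical above 0.3 rad).
It fails at once if the stamp is shoved or tipped (more than 30 mm or 0.3 rad) (distance of stamp from where it was at the start of the episode above 0.03 m or angle between stamp's own z axis and vertical above 0.3 rad).
It fails at once if the clip box is shoved or tipped (more than 30 mm or 0.3 rad) (distance of clip_box from where it was at the start of the episode above 0.03 m or angle between clip_box's own z axis and vertical above 0.3 rad).
It also fails if it takes over 62 s, if anything falls off the work surface, if the arm or the gripper's body presses on something with over 40 N, if the wrist force passes 120 N, or if a joint passes its speed limit or range.

## Robot

A 7-joint arm with a two-finger parallel gripper is mounted at the origin on a cart in front of the work surface, level with it; the furniture and walls round the work are solid. World frame = base frame: x ahead of the robot, y to its left, z up, the work surface at z = 0. Lengths are in m, angles in rad, forces in N, time in s.
With the tool pointing down it reaches from about 0.425 to 0.875 m from the base axis. Payload 4.7 kg.
Tool frame: the origin (TCP) lies at the very end of the fingers, on their centre line; the grasp point (between the pads) lies r.hold_point_z behind it (r.hold_point_z is the distance from the TCP to the grasp point, in m); z points along the fingers, x is the direction in which the jaws open and shut, and the axes are right-handed (so a half turn about z gives the same grasp; the last joint's range is limited). The gripper opens to 87 mm and grips with 3 to 60 N. Pads are 19 mm wide; open, the fingers measure 117 mm over their backs; the gripper's body (75 mm by 190 mm) begins 51 mm behind the grasp point.
Start: joints at [-1.088, 0.321, -0.07, 1.45, 0.023, 1.371, -0.057], TCP at [0.294, 0.58, 0.223] pointing down, gripper open.
Joint ranges: [-2.86, 2.86], [-0.3, 2.09], [-1.38, 1.24], [0.06, 2.45], [-1.56, 4.7], [0.09, 2.05], [-2.69, 2.69]. Speed limits (rad/s): [2.57, 2.57, 3.14, 3.14, 3.14, 3.14, 3.14].

## Interface

Orientations are given as a rotation vector (axis times angle).
In Python, from workcell import r gives the robot as it stands. The module is installed in compiled form; this text tells all that it offers.
- The arm moves only by the shell command python3 -m handwheel 'ROWS' [FORCE]. ROWS is JSON, a list of rows, each a list of 7 numbers: the opening, from 0 (shut) to 1 (fully open), then the shift along the tool's x, y, z scaled (see below), then the turn, a rotation vector about the tool's x, y, z scaled (see below). A call has 1 to 12 rows; each row shifts and turns the commanded pose from where the row before left it, along the tool's axes as they then stand; what a row does not reach is not made up. The controller multiplies each number of a shift by 15 cm and each number of a turn by 5 degrees. A row lasts 1/12 s, in which the tool goes at most 41.7 mm and 7.16 degrees, less where a joint would pass 70% of its speed; a pose out of reach is approached as far as the arm can. A call with a number of a shift or a turn outside -1 to 1 is refused whole. A call with a gripper value outside its range is refused whole. The fingers move at their own pace and stop on an object; FORCE is the grip in N (left out, the last holds). Time passes only in rows, so rows that do not move let the fingers close. It gives the time, the measured TCP pose, the force and the opening at its end, in the units of the state.
- r.get_state(): the state, without advancing time (a new reading comes with each control period).
- r.camera(name): name is "scene" or "top" or "wrist"; returns the picture (400x640x3 uint8, red, green, blue); there is no depth.
- r.camera_model(name): a dict with "fx", "fy", "cx", "cy" (pixels), "eye" and "rotation" of the camera in the world. Camera axes: x right, y up, looking along -z (the intrinsics and any distortion apply to the point x, -y, -z); pixel columns grow to the right and rows downward; lengths in m; the calibration is good to about 2 mm. A picture is of the moment at which its call begins: read the wrist's pose just before it. camera_model takes no time and is no camera call; for the wrist camera it gives the pose at the moment of the call.
- r.close_job(): hands the job in, once; it reports no verdict.
Trained networks look in the newest picture that a camera, given by its name, has taken for a name from the list of things; names that differ only in an ending like _2 or _b are one class to them, and where a whole thing is asked for, a point or a joint stands for the part that bears it (a point fixed in the world has none). Each returns a list of dicts, best first, with "p" (0 to 1); they miss things now and then, are a little off and sometimes report something else, mostly with a low value. They report only what shows in the picture. A call takes as long as a camera call. They do not tell look-alikes from the thing itself.
- r.masks_of(camera, label): "pixels" (400x640 bool, what is visible of it).
- r.tip_of(camera, label): "at" ([x, y, z] in m, in world coordinates, good to about 4 mm: a listed point, or the origin of a listed thing).
The state is a dict: "time_s": time; "joint_positions": joint angles; "dq": joint speeds; "tau": joint torques, N m; "tcp_pos": TCP position; "ee_rot": TCP orientation; "wrist_force": force on the tool from outside, world axes, zero at the start; "ft_torque": the same for the moment, N m; "finger_gap": finger opening in m.
Only numpy, scipy, OpenCV 4.12 (cv2) and the standard library are available. Lean on these libraries where they do the work, as an engineer would, in place of code of your own. Each camera call takes 0.05 s, during which the arm holds its last target.

## Working session

There is one attempt and no reset: what is moved stays moved. The work goes in short steps, Python scripts to look and compute and a shell command to move; the robot and the scene stay as the last step left them, time stands still between calls to the robot, and variables do not carry over. Pictures are saved under pics/ and viewed, and the job is handed in when it is done.

```bash
mkdir -p pics; python3 - <<'E'
from workcell import r
import cv2
s=r.get_state();print({k:s[k] for k in('time_s','tcp_pos','ee_rot','finger_gap')},r.hold_point_z)
for n in("scene","top"):
    cv2.imwrite(f"pics/{n}0.png",r.camera(n)[:,:,::-1])
    m=r.camera_model(n);print(n,m)
    for l in("scoop","scoop_grip","dispenser","hopper_mouth","lever_bar","catch_tab","gel_bottle","stamp","clip_box","scoop_lip","lever_hinge","catch_hinge"):
        print(l,[([round(float(v),3) for v in d['at']],round(d['p'],2)) for d in r.tip_of(n,l)])
print(r.get_state()['time_s'])
E
```

```text
{'time_s': 0.0, 'tcp_pos': array([0.29345794, 0.57936249, 0.22144916]), 'ee_rot': array([ 2.67565587e+00,  1.64424214e+00, -2.50726775e-03]), 'finger_gap': 0.0872840650588517} 0.0187
scene {'fx': 365.1867287009844, 'fy': 365.1867287009844, 'cx': 317.38236114656377, 'cy': 198.71256107295264, 'eye': array([-0.23818243, -0.68414011,  0.78270481]), 'rotation': array([ 0.96105497, -0.40776377, -0.78581474])}
scoop [([0.676, 0.434, -0.002], 0.89), ([0.551, 0.307, 0.004], 0.71)]
scoop_grip [([0.718, 0.467, 0.076], 0.84), ([0.551, 0.355, 0.079], 0.83)]
dispenser [([0.598, -0.023, -0.001], 0.75)]
hopper_mouth [([0.595, 0.016, 0.149], 0.61)]
lever_bar [([0.654, -0.134, 0.169], 0.65)]
catch_tab [([0.583, -0.117, 0.148], 0.65)]
gel_bottle [([0.691, 0.214, -0.0], 0.71)]
stamp [([0.434, -0.317, -0.005], 0.56)]
clip_box [([0.408, 0.043, 0.003], 0.79)]
scoop_lip [([0.552, 0.229, 0.017], 0.95), ([0.614, 0.395, 0.023], 0.61)]
lever_hinge [([0.631, -0.102, 0.054], 0.57)]
catch_hinge [([0.617, -0.101, 0.039], 0.79)]
top {'fx': 499.9975773091483, 'fy': 499.9975773091483, 'cx': 317.03473667942643, 'cy': 1
[... 241 characters left out ...]
([0.713, 0.468, 0.076], 0.81), ([0.581, -0.116, 0.15], 0.32)]
dispenser [([0.605, -0.02, 0.006], 0.55)]
hopper_mouth [([0.41, 0.046, -0.0], 0.63), ([0.596, 0.013, 0.15], 0.6)]
lever_bar [([0.655, -0.13, 0.168], 0.73)]
catch_tab [([0.583, -0.116, 0.15], 0.66)]
gel_bottle [([0.689, 0.219, 0.002], 0.64)]
stamp [([0.435, -0.314, -0.002], 0.93), ([0.541, 0.335, 0.01], 0.55)]
clip_box []
scoop_lip [([0.548, 0.23, 0.022], 0.75), ([0.619, 0.393, 0.018], 0.74), ([0.541, 0.288, 0.015], 0.62), ([0.618, -0.102, 0.041], 0.6)]
lever_hinge [([0.63, -0.1, 0.052], 0.72), ([0.408, 0.042, -0.001], 0.45)]
catch_hinge [([0.63, -0.099, 0.052], 0.75), ([0.616, -0.105, 0.04], 0.69), ([0.56, 0.29, 0.009], 0.51)]
1.3
```

View pictures.

View pics/scene0.png

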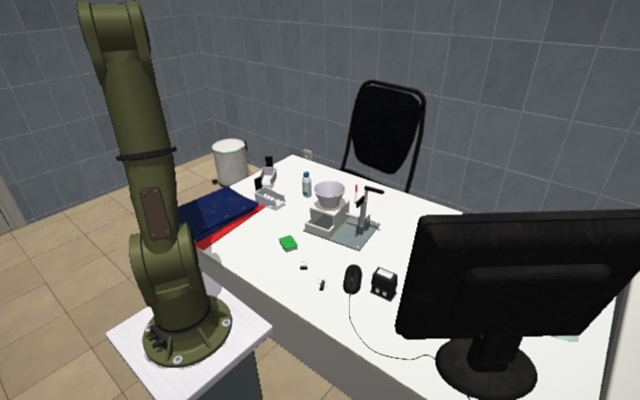

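View pics/top0.png

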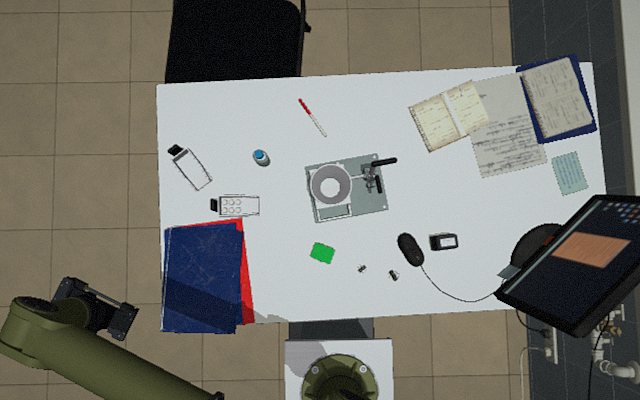

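```bash
cat > h.py <<'E'
from workcell import r
import numpy as np, cv2
from scipy.spatial.transform import Rotation as R
def K(m): return np.array([[m['fx'],0,m['cx']],[0,m['fy'],m['cy']],[0,0,1]])
def proj(m,P):
    Rm=R.from_rotvec(m['rotation']).as_matrix()
    c=(np.atleast_2d(P)-m['eye'])@Rm; c=c*[1,-1,-1]
    return np.c_[m['fx']*c[:,0]/c[:,2]+m['cx'],m['fy']*c[:,1]/c[:,2]+m['cy']]
def unproj(m,px,z):
    px=np.atleast_2d(px).astype(float)
    d=np.c_[(px[:,0]-m['cx'])/m['fx'],-(px[:,1]-m['cy'])/m['fy'],-np.ones(len(px))]
    d=d@R.from_rotvec(m['rotation']).as_matrix().T
    t=(z-m['eye'][2])/d[:,2]; return m['eye']+d*t[:,None]
E
python3 - <<'E'
import cv2
a=cv2.imread('pics/top0.png');b=a[140:235,200:400];
cv2.imwrite('pics/crop1.png',cv2.resize(b,None,fx=4,fy=4,interpolation=cv2.INTER_CUBIC))
a=cv2.imread('pics/scene0.png');b=a[150:260,230:400];
cv2.imwrite('pics/crop2.png',cv2.resize(b,None,fx=4.5,fy=4.5,interpolation=cv2.INTER_CUBIC))
E
```

```text
(no output)
```

View pics/crop1.png

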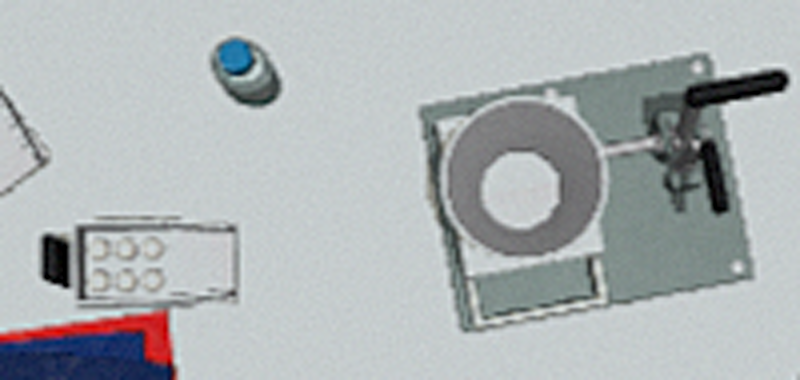

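View pics/crop2.png

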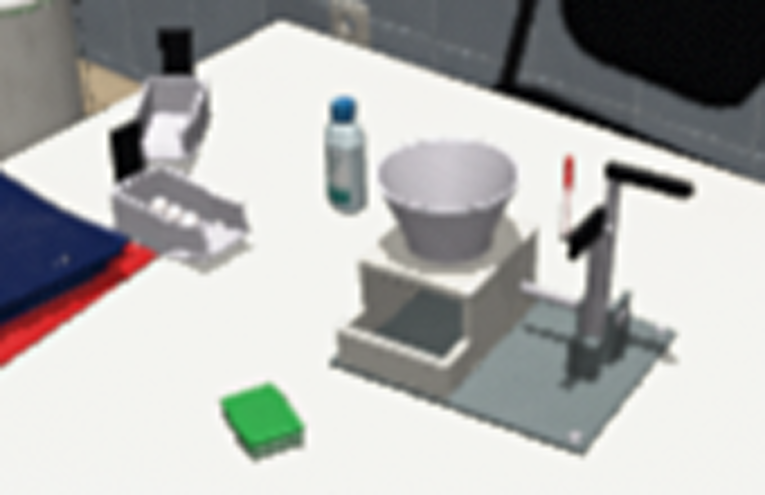

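```bash
python3 - <<'E'
from h import *
m=r.camera_model('top')
c=np.array([[420,105],[710,55],[750,280],[465,328]])/4+[200,140]
W=unproj(m,c,0.004)[:,:2]
L=np.array([[85,100],[85,-125],[-90,-125],[-90,100]])/1000
mu=W.mean(0);H=(L-L.mean(0)).T@(W-mu)
yaw=np.arctan2(H[0,1]-H[1,0],H[0,0]+H[1,1]);Rz=np.array([[np.cos(yaw),-np.sin(yaw)],[np.sin(yaw),np.cos(yaw)]])
o=mu-Rz@L.mean(0);print('yaw',np.degrees(yaw),'o',o, 'res',(L@Rz.T+o-W)*1000)
for n,p in dict(hopper=[.5955,.0145],bar=[.6545,-.132],tab=[.5825,-.1165],lh=[.6305,-.101],ch=[.6165,-.103]).items(): print(n,Rz.T@(np.array(p)-o))
# bar and tab pixel positions
for n,px,z in (('barL',[688,97],.17),('barR',[785,80],.17),('tabback',[707,145],.146),('tabfront',[722,210],.146)):
    w=unproj(m,np.array(px)/4+[200,140],z)[0,:2];print(n,w,Rz.T@(w-o))
for n,px,z in (('gripback',[47,260],.096),('lip',[237,265],.02),('wl',[80,226],.044),('wr',[80,300],.044),('lipL',[237,228],.03),('lipR',[237,298],.03)):
    print(n,unproj(m,np.array(px)/4+[200,140],z)[0,:2])
E
```

```text
yaw 8.972025442590004 o [ 0.60238485 -0.02201123] res [[ 0.68655513 -0.15561133]
 [ 0.99342671 -0.76486441]
 [ 0.49190964 -2.80174988]
 [-2.17189148  3.72222562]]
hopper [-0.0011066   0.03713821]
bar [ 0.03432451 -0.11677048]
tab [-0.03437728 -0.09023157]
lh [ 0.01545268 -0.08240693]
ch [ 0.00131207 -0.08219913]
barL [ 0.64647793 -0.09361992] [ 0.03238605 -0.07760894]
barR [ 0.65701132 -0.15972872] [ 0.03248075 -0.14455157]
tabback [ 0.61672415 -0.10867896] [ 0.00064783 -0.08784356]
tabfront [ 0.57163381 -0.11768127] [-0.04529474 -0.08970379]
gripback [0.54934849 0.35441666]
lip [0.54933651 0.22830075]
wl [0.57821851 0.34074474]
wr [0.52378279 0.34077288]
lipL [0.57609538 0.22702206]
lipR [0.5240862  0.22741553]
```

```bash
cat >> h.py <<'E'
def st():
    s=r.get_state();M=R.from_rotvec(s['ee_rot']).as_matrix()
    print('t',round(s['time_s'],2),'tcp',np.round(s['tcp_pos'],4),'gap',round(s['finger_gap'],4),'F',np.round(s['wrist_force'],1),'q',np.round(s['joint_positions'],2))
    print('x',np.round(M[:,0],3),'y',np.round(M[:,1],3),'z',np.round(M[:,2],3))
    return s['tcp_pos'],M
def plan(tgt,n,Rt=None):
    """per-row units for n equal rows to target pos (and rotation)"""
    p,M=st(); d=(np.array(tgt)-p)
    sh=M.T@d/0.15/n
    print('shift units/row (tool axes)',np.round(sh,3),'mm/row',np.linalg.norm(d)/n*1e3)
    if Rt is not None:
        rv=R.from_matrix(M.T@Rt).as_rotvec();print('turn total deg',np.round(np.degrees(rv),2),'units/row',np.round(np.degrees(rv)/5/n,3))
E
python3 -c "
from h import *
plan((0.55,.3545,.18),10)"
```

```text
t 1.3 tcp [0.2937 0.5799 0.2226] gap 0.0872 F [-0.3 -1.1 -0.3] q [-1.09  0.32 -0.07  1.45  0.02  1.37 -0.06]
x [0.452 0.892 0.   ] y [ 0.892 -0.452  0.   ] z [ 0.  0. -1.]
shift units/row (tool axes) [-0.057  0.22   0.028] mm/row 34.398800301532155
```

```bash
python3 -m handwheel '[[0.46,-0.057,0.22,0.028,0,0,0],[0.46,-0.057,0.22,0.028,0,0,0],[0.46,-0.057,0.22,0.028,0,0,0],[0.46,-0.057,0.22,0.028,0,0,0],[0.46,-0.057,0.22,0.028,0,0,0],[0.46,-0.057,0.22,0.028,0,0,0],[0.46,-0.057,0.22,0.028,0,0,0],[0.46,-0.057,0.22,0.028,0,0,0],[0.46,-0.057,0.22,0.028,0,0,0],[0.46,-0.057,0.22,0.028,0,0,0],[0.46,0,0,0,0,0,-0.896],[0.46,0,0,0,0,0,-0.896]]'
python3 -m handwheel '[[0.46,0,0,0,0,0,-0.896],[0.46,0,0,0,0,0,-0.896],[0.46,0,0,0,0,0,-0.896],[0.46,0,0,0,0,0,-0.896],[0.46,0,0,0,0,0,0],[0.46,0,0,0,0,0,0]]'
python3 - <<'E'
from h import *
plan((0.55,.3535,.059),5)
cv2.imwrite('pics/w1.png',r.camera('wrist')[:,:,::-1])
for l in('scoop_grip','scoop','scoop_lip'): print(l,[(np.round(d['at'],4),round(d['p'],2)) for d in r.tip_of('wrist',l)])
E
```

```text
time_s: 2.3
tcp_pos: [0.5519, 0.3509, 0.18]
ee_rot: [2.541, 1.845, -0.001]
wrist_force: [-0.1, 0.4, 0.5]
finger_gap: 0.0404
time_s: 2.8
tcp_pos: [0.5495, 0.3545, 0.1806]
ee_rot: [-2.223, -2.219, -0.0]
wrist_force: [-0.2, 0.0, -0.6]
finger_gap: 0.0401
t 2.8 tcp [0.5495 0.3545 0.1806] gap 0.0401 F [-0.2  0.  -0.6] q [-0.64  0.35  0.03  1.5  -0.01  1.29  0.96]
x [0.002 1.    0.   ] y [ 1.    -0.002  0.   ] z [ 0.  0. -1.]
shift units/row (tool axes) [-0.001  0.001  0.162] mm/row 24.321367276543818
scoop_grip [(array([0.5528, 0.3551, 0.0794]), 0.63)]
scoop [(array([ 0.5518,  0.3074, -0.0007]), 0.89)]
scoop_lip [(array([0.6138, 0.3896, 0.0215]), 0.95), (array([0.5541, 0.2287, 0.0231]), 0.69), (array([0.5668, 0.2919, 0.0163]), 0.39)]
```

View pics/w1.png

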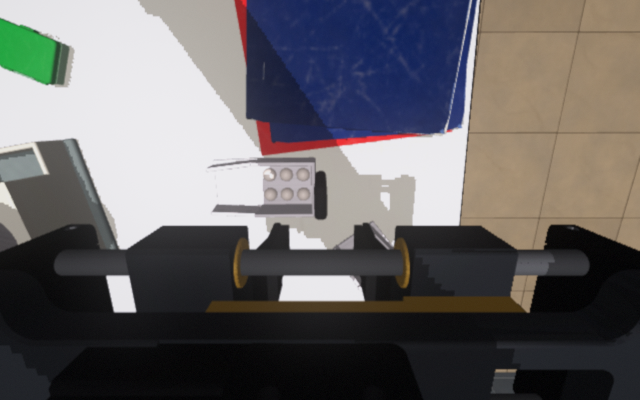

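```bash
python3 -m handwheel '[[0.46,0,0.002,0.162,0,0,0],[0.46,0,0.002,0.162,0,0,0],[0.46,0,0.002,0.162,0,0,0],[0.46,0,0.002,0.162,0,0,0],[0.46,0,0.002,0.162,0,0,0],[0.46,0,0,0,0,0,0],[0,0,0,0,0,0,0],[0,0,0,0,0,0,0],[0,0,0,0,0,0,0],[0,0,0,0,0,0,0],[0,0,0,0,0,0,0]]' 30
python3 - <<'E'
from h import *
st()
cv2.imwrite('pics/w2.png',r.camera('wrist')[:,:,::-1])
for l in('scoop_grip','scoop','scoop_lip'): print(l,[(np.round(d['at'],4),round(d['p'],2)) for d in r.tip_of('wrist',l)])
E
```

```text
time_s: 3.92
tcp_pos: [0.5518, 0.3551, 0.0608]
ee_rot: [2.221, 2.221, 0.004]
wrist_force: [0.7, -1.3, 0.4]
finger_gap: 0.0148
t 3.92 tcp [0.5518 0.3551 0.0608] gap 0.0148 F [ 0.7 -1.3  0.4] q [-0.64  0.45  0.03  1.62 -0.01  1.08  0.97]
x [-0.     1.     0.001] y [1.    0.    0.002] z [ 0.002  0.001 -1.   ]
scoop_grip [(array([0.554 , 0.3552, 0.0778]), 0.77)]
scoop [(array([ 0.5536,  0.3097, -0.0029]), 0.6)]
scoop_lip [(array([0.5584, 0.228 , 0.0266]), 0.57), (array([0.5507, 0.3557, 0.0752]), 0.54)]
```

View pics/w2.png

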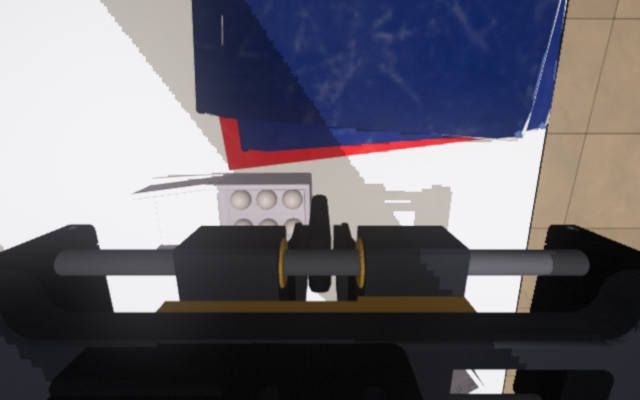

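```bash
python3 -m handwheel '[[0,0,0,0,0,0,0],[0,0,0,0,0,0,0],[0,0,0,0,0,0,0],[0,0,0,-0.05,0,0,0],[0,0,0,-0.15,0,0,0],[0,0,0,-0.2,0,0,0],[0,0,0,-0.2,0,0,0],[0,0,0,-0.2,0,0,0],[0,0,0,-0.2,0,0,0],[0,0,0,-0.2,0,0,0],[0,0,0,-0.1,0,0,0],[0,0,0,0,0,0,0]]' 40
python3 - <<'E'
from h import *
st()
cv2.imwrite('pics/w3.png',r.camera('wrist')[:,:,::-1])
a=r.camera('scene')[:,:,::-1]; cv2.imwrite('pics/s3.png',cv2.resize(a[120:270,190:400],None,fx=3.5,fy=3.5))
for l in('scoop_grip','scoop','scoop_lip'): print(l,[(np.round(d['at'],4),round(d['p'],2)) for d in r.tip_of('scene',l)])
E
```

```text
time_s: 5.12
tcp_pos: [0.5525, 0.356, 0.2592]
ee_rot: [2.22, 2.221, 0.013]
wrist_force: [-0.2, 0.3, -1.0]
finger_gap: 0.0115
t 5.12 tcp [0.5525 0.356  0.2592] gap 0.0115 F [-0.2  0.3 -1. ] q [-0.64  0.31  0.04  1.39 -0.01  1.43  0.97]
x [-0.001  1.     0.005] y [1.    0.001 0.006] z [ 0.006  0.005 -1.   ]
scoop_grip [(array([0.5511, 0.3551, 0.2737]), 0.81), (array([0.7178, 0.4696, 0.0784]), 0.6)]
scoop [(array([ 0.674 ,  0.4383, -0.0042]), 0.81), (array([0.5519, 0.3106, 0.1992]), 0.58)]
scoop_lip [(array([0.5524, 0.2312, 0.2152]), 0.73), (array([0.6131, 0.3945, 0.0224]), 0.69), (array([ 0.6306, -0.1019,  0.0546]), 0.44)]
```

View pics/w3.png

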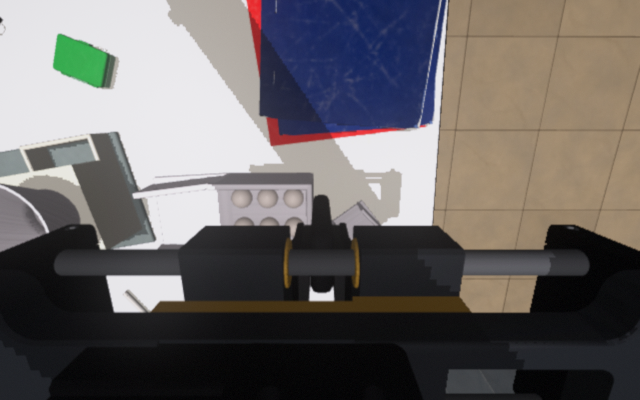

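View pics/s3.png

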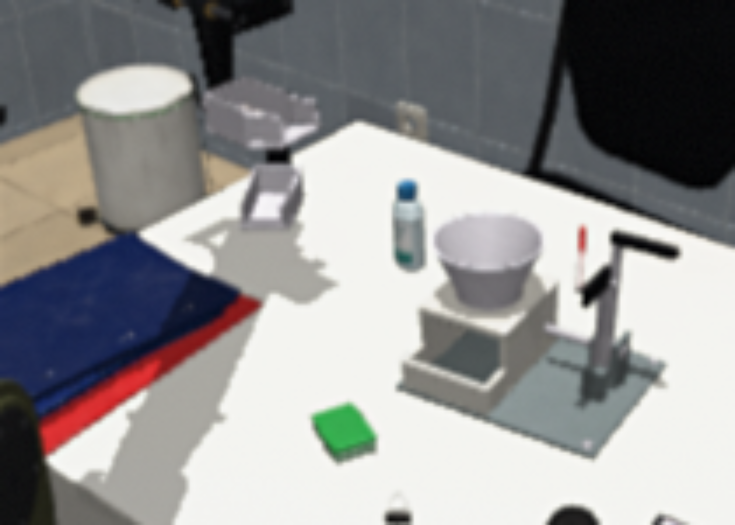

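```bash
python3 -m handwheel '[[0,-0.06,0.026,0.025,0,0,0],[0,-0.1,0.026,0.025,0,0,0],[0,-0.13,0.026,0.025,0,0,0],[0,-0.13,0.026,0.025,0,0,0],[0,-0.13,0.026,0.025,0,0,0],[0,-0.13,0.026,0.025,0,0,0],[0,-0.13,0.026,0.025,0,0,0],[0,-0.13,0.026,0.025,0,0,0],[0,-0.13,0.026,0.025,0,0,0],[0,-0.13,0.026,0.025,0,0,0],[0,-0.08,0.026,0.025,0,0,0],[0,0,0,0,0,0,0]]'
python3 - <<'E'
from h import *
p,M=st()
cv2.imwrite('pics/w4.png',r.camera('wrist')[:,:,::-1])
r.camera('scene')
for c in('scene','wrist'):
  for l in('scoop_grip','scoop_lip','hopper_mouth'): print(c,l,[(np.round(d['at'],4),round(d['p'],2)) for d in r.tip_of(c,l)])
v=np.array([-.124,0,.0395])
for a in(5,3,2):print(a,(v-R.from_euler('y',a,degrees=True).as_matrix()@v)/.15)
E
```

```text
time_s: 6.37
tcp_pos: [0.5946, 0.1563, 0.2113]
ee_rot: [2.228, 2.213, -0.005]
wrist_force: [-0.2, -0.6, -1.9]
finger_gap: 0.0117
t 6.37 tcp [0.5946 0.1563 0.2113] gap 0.0117 F [-0.2 -0.6 -1.9] q [-0.42  0.25  0.14  1.56 -0.03  1.33  1.29]
x [ 0.007  1.    -0.003] y [ 1.    -0.007 -0.001] z [-0.001 -0.003 -1.   ]
scene scoop_grip [(array([0.5944, 0.1631, 0.2294]), 0.75), (array([0.6926, 0.2169, 0.0015]), 0.23)]
scene scoop_lip [(array([0.5929, 0.0344, 0.1704]), 0.92), (array([0.6162, 0.3924, 0.0221]), 0.55)]
scene hopper_mouth [(array([0.5991, 0.0164, 0.1473]), 0.78), (array([0.6912, 0.2156, 0.0008]), 0.62)]
wrist scoop_grip [(array([0.5928, 0.1566, 0.2294]), 0.85)]
wrist scoop_lip [(array([0.6134, 0.3894, 0.0246]), 0.67), (array([0.5977, 0.0312, 0.1757]), 0.57)]
wrist hopper_mouth [(array([0.5951, 0.0203, 0.1497]), 0.87)]
5 [-0.02609673  0.         -0.07104668]
3 [-0.01491472  0.         -0.0429035 ]
2 [-0.00969378  0.         -0.02868984]
```

View pics/w4.png

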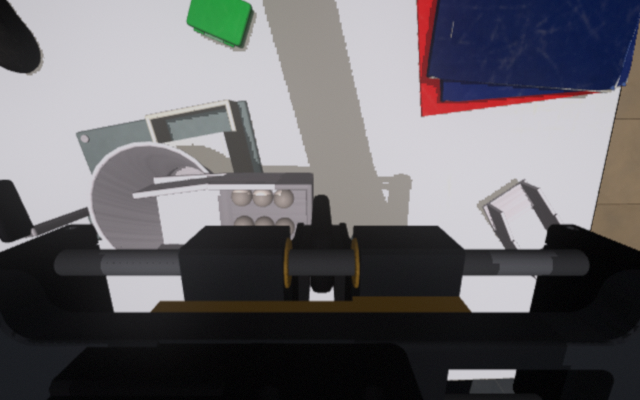

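```bash
python3 -m handwheel '[[0,0.02,0,-0.05,0,0,0],[0,-0.026,0,-0.071,0,1,0],[0,-0.026,0,-0.071,0,1,0],[0,-0.026,0,-0.071,0,1,0],[0,-0.015,0,-0.043,0,0.6,0],[0,-0.015,0,-0.043,0,0.6,0],[0,-0.015,0,-0.043,0,0.6,0],[0,-0.010,0,-0.029,0,0.4,0],[0,-0.010,0,-0.029,0,0.4,0],[0,-0.010,0,-0.029,0,0.4,0],[0,-0.010,0,-0.029,0,0.4,0]]'
python3 - <<'E'
from h import *
p,M=st()
print('lip',p+M@[-.124,0,.0395])
cv2.imwrite('pics/w5.png',r.camera('wrist')[:,:,::-1])
a=r.camera('scene')[:,:,::-1]; cv2.imwrite('pics/s5.png',cv2.resize(a[100:270,190:430],None,fx=3.3,fy=3.3))
E
```

```text
time_s: 7.68
tcp_pos: [0.5941, 0.1256, 0.2813]
ee_rot: [-1.903, -1.907, -0.548]
wrist_force: [0.1, -0.1, -1.9]
finger_gap: 0.0119
t 7.68 tcp [0.5941 0.1256 0.2813] gap 0.0119 F [ 0.1 -0.1 -1.9] q [-0.1   0.21  0.2   1.59 -0.6   1.44  1.78]
x [-0.002  0.847  0.531] y [1.    0.001 0.001] z [ 0.     0.531 -0.847]
lip [0.59440188 0.04151349 0.18193638]
```

View pics/w5.png

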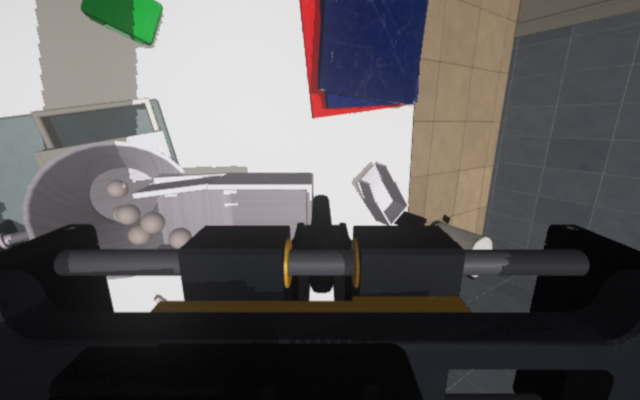

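View pics/s5.png

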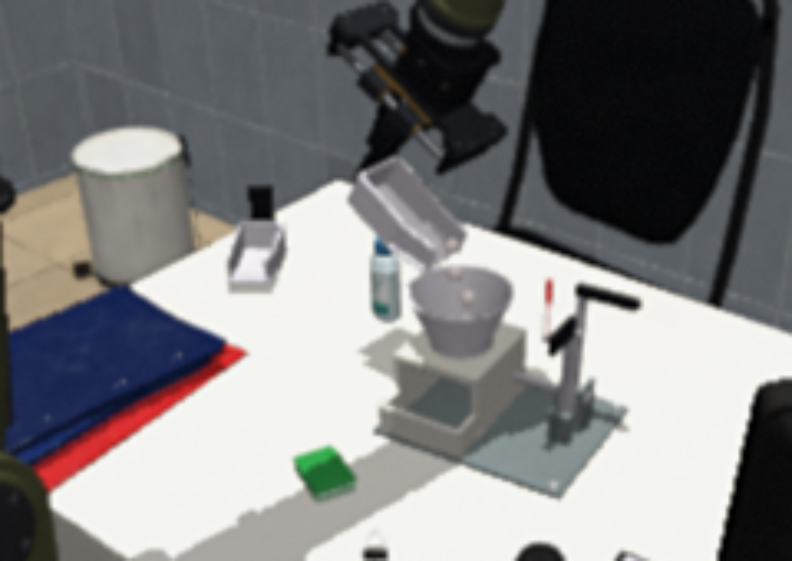

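```bash
python3 -m handwheel '[[0,-0.015,0,-0.043,0,0.6,0],[0,-0.015,0,-0.043,0,0.6,0],[0,-0.015,0,-0.043,0,0.6,0],[0,-0.015,0,-0.043,0,0.6,0],[0,-0.026,0,-0.071,0,1,0],[0,-0.026,0,-0.071,0,1,0],[0,0,0,0,0,0,0],[0,0,0,0,0,0,0],[0,0,0,0,0,0,0],[0,0,0,0,0,0,0]]'
python3 - <<'E'
from h import *
p,M=st()
print('lip',p+M@[-.124,0,.0395])
cv2.imwrite('pics/w6.png',r.camera('wrist')[:,:,::-1])
a=r.camera('top')[:,:,::-1]; cv2.imwrite('pics/t6.png',cv2.resize(a[100:240,180:430],None,fx=3.2,fy=3.2))
r.camera('scene')
for c in('wrist','scene','top'):
  print(c,[(np.round(d['at'],4),round(d['p'],2)) for d in r.tip_of(c,'mint1_center')])
E
```

```text
time_s: 8.62
tcp_pos: [0.594, 0.0841, 0.3055]
ee_rot: [-1.652, -1.659, -0.843]
wrist_force: [0.4, 0.4, -0.3]
finger_gap: 0.0118
t 8.62 tcp [0.594  0.0841 0.3055] gap 0.0118 F [ 0.4  0.4 -0.3] q [ 0.11  0.32  0.24  1.6  -0.94  1.65  2.06]
x [-0.004  0.588  0.809] y [1.    0.004 0.002] z [-0.002  0.809 -0.588]
lip [0.59431402 0.04313482 0.18198564]
wrist [(array([0.5942, 0.0409, 0.0825]), 0.8)]
scene []
top []
```

View pics/w6.png

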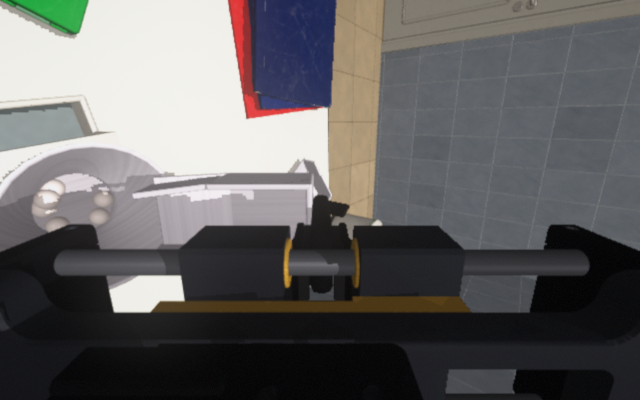

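View pics/t6.png

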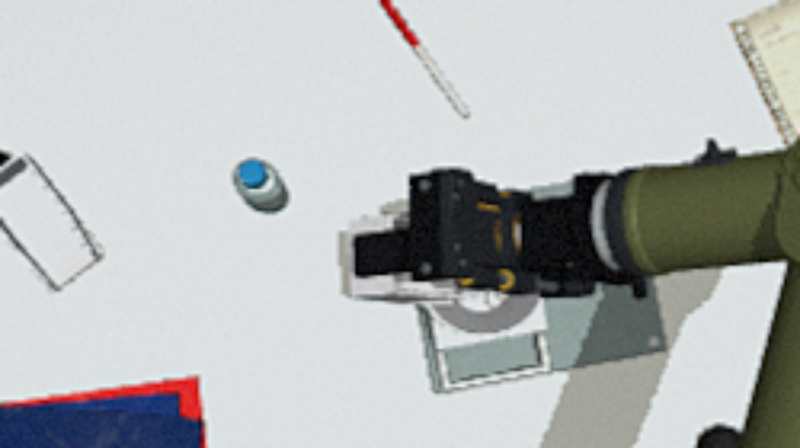

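```bash
python3 - <<'E'
import cv2
a=cv2.imread('pics/w6.png');cv2.imwrite('pics/c6.png',cv2.resize(a[140:260,0:180],None,fx=4.4,fy=4.4,interpolation=cv2.INTER_CUBIC))
E
```

```text
(no output)
```

View pics/c6.png

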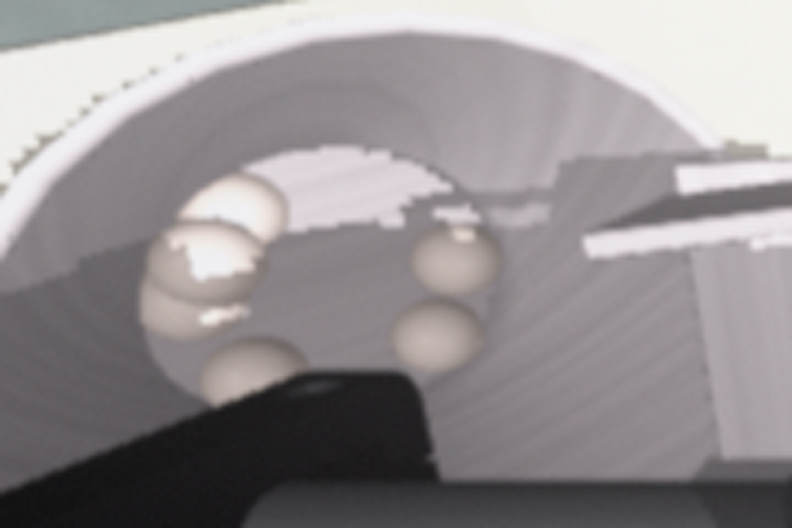

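```bash
python3 -m handwheel '[[0,0.02,0,0.073,0,-1,0],[0,0.02,0,0.073,0,-1,0],[0,0.02,0,0.073,0,-1,0],[0,0.02,0,0.073,0,-1,0],[0,0.02,0,0.073,0,-1,0],[0,0.02,0,0.073,0,-1,0],[0,0.02,0,0.073,0,-1,0],[0,0.02,0,0.073,0,-1,0],[0,0.02,0,0.073,0,-1,0],[0,0.02,0,0.073,0,-1,0],[0,0.014,0,0.052,0,-0.72,0],[0,0,0,0,0,0,0]]'
python3 - <<'E'
from h import *
Rt=np.array([[0,1,0],[1,0,0],[0,0,-1.]])
plan((0.552,.355,.22),10,Rt)
r.camera('scene')
print([(np.round(d['at'],4),round(d['p'],2)) for d in r.tip_of('scene','mint1_center')],[(np.round(d['at'],4),round(d['p'],2)) for d in r.tip_of('scene','scoop_lip')])
E
```

```text
time_s: 9.92
tcp_pos: [0.5915, 0.1715, 0.2197]
ee_rot: [-2.205, -2.226, -0.004]
wrist_force: [-0.7, 1.5, -1.7]
finger_gap: 0.012
t 9.92 tcp [0.5915 0.1715 0.2197] gap 0.012 F [-0.7  1.5 -1.7] q [-0.43  0.25  0.13  1.55 -0.04  1.35  1.29]
x [-0.01   1.     0.008] y [ 1.     0.01  -0.004] z [-0.004  0.008 -1.   ]
shift units/row (tool axes) [ 0.123 -0.025  0.001] mm/row 18.77174406171595
turn total deg [-0.21 -0.44  0.55] units/row [-0.004 -0.009  0.011]
[(array([0.5927, 0.0492, 0.1755]), 0.27)] [(array([0.6178, 0.3916, 0.0233]), 0.87), (array([0.5929, 0.0497, 0.1754]), 0.56)]
```

```bash
python3 -m handwheel '[[0,0.06,-0.025,0,0,0,0],[0,0.12,-0.025,0,0,0,0],[0,0.15,-0.025,0,0,0,0],[0,0.15,-0.025,0,0,0,0],[0,0.15,-0.025,0,0,0,0],[0,0.15,-0.025,0,0,0,0],[0,0.15,-0.025,0,0,0,0],[0,0.15,-0.025,0,0,0,0],[0,0.10,-0.025,0,0,0,0],[0,0.05,-0.025,0,0,0,0],[0,0,0,0,0,0,0]]'
python3 - <<'E'
from h import *
Rt=np.array([[0,1,0],[1,0,0],[0,0,-1.]])
plan((0.552,.355,.063),8,Rt)
E
```

```text
time_s: 10.98
tcp_pos: [0.5553, 0.3511, 0.2231]
ee_rot: [-2.214, -2.22, -0.008]
wrist_force: [-0.6, -0.6, -2.1]
finger_gap: 0.0117
t 10.98 tcp [0.5553 0.3511 0.2231] gap 0.0117 F [-0.6 -0.6 -2.1] q [-0.63  0.33  0.04  1.44 -0.02  1.37  0.98]
x [-0.002  1.     0.008] y [ 1.     0.002 -0.001] z [-0.001  0.008 -1.   ]
shift units/row (tool axes) [ 0.002 -0.003  0.133] mm/row 20.018543965664932
turn total deg [-0.04 -0.47  0.14] units/row [-0.001 -0.012  0.003]
```

```bash
python3 -m handwheel '[[0,0.002,-0.003,0.1,0,-0.012,0.003],[0,0.002,-0.003,0.15,0,-0.012,0.003],[0,0.002,-0.003,0.16,0,-0.012,0.003],[0,0.002,-0.003,0.16,0,-0.012,0.003],[0,0.002,-0.003,0.15,0,-0.012,0.003],[0,0.002,-0.003,0.15,0,-0.012,0.003],[0,0.002,-0.003,0.11,0,-0.012,0.003],[0,0.002,-0.003,0.07,0,-0.012,0.003],[0,0,0,0.005,0,0,0],[0,0,0,0,0,0,0]]'
python3 - <<'E'
from h import *
st()
a=r.camera('scene')[:,:,::-1]; cv2.imwrite('pics/s7.png',cv2.resize(a[120:270,190:400],None,fx=3.5,fy=3.5))
for l in('scoop_grip','scoop','scoop_lip'): print(l,[(np.round(d['at'],4),round(d['p'],2)) for d in r.tip_of('scene',l)])
E
```

```text
time_s: 11.82
tcp_pos: [0.5533, 0.3512, 0.0647]
ee_rot: [2.224, 2.217, -0.002]
wrist_force: [0.2, -0.3, 0.1]
finger_gap: 0.0115
t 11.82 tcp [0.5533 0.3512 0.0647] gap 0.0115 F [ 0.2 -0.3  0.1] q [-0.63  0.44  0.03  1.61 -0.02  1.09  0.97]
x [ 0.003  1.    -0.002] y [ 1.    -0.003 -0.   ] z [-0.    -0.002 -1.   ]
scoop_grip [(array([0.553 , 0.3523, 0.0831]), 0.63), (array([0.4076, 0.04  , 0.0023]), 0.56)]
scoop [(array([0.5526, 0.3046, 0.005 ]), 0.87), (array([ 0.6792,  0.4412, -0.0013]), 0.45)]
scoop_lip [(array([0.6146, 0.3919, 0.0231]), 0.62)]
```

View pics/s7.png

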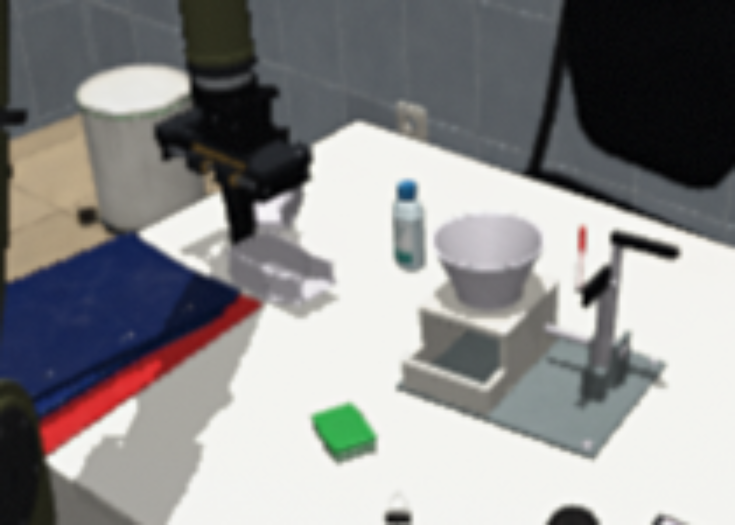

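Scoop is back above its spot, about 4 mm up, level. Lower the rest and release.

```bash
python3 -m handwheel '[[0,0,0,0.013,0,0,0],[0,0,0,0.013,0,0,0],[0,0,0,0.005,0,0,0],[0,0,0,0,0,0,0]]'
python3 -m handwheel '[[0.2,0,0,0,0,0,0],[0.4,0,0,0,0,0,0],[0.46,0,0,0,0,0,0],[0.46,0,0,0,0,0,0],[0.46,0,0,-0.05,0,0,0],[0.46,0,0,-0.2,0,0,0],[0.46,0,0,-0.25,0,0,0],[0.46,0,0,-0.25,0,0,0],[0.46,0,0,-0.25,0,0,0],[0.46,0,0,-0.2,0,0,0],[0.3,0,0,0,0,0,0]]'
python3 - <<'E'
from h import *
a=r.camera('scene')[:,:,::-1]; cv2.imwrite('pics/s8.png',cv2.resize(a[120:270,190:400],None,fx=3.5,fy=3.5))
a=r.camera('top')[:,:,::-1];cv2.imwrite('pics/t8.png',cv2.resize(a[140:235,200:400],None,fx=4,fy=4,interpolation=cv2.INTER_CUBIC))
for c in('scene','top'):
 for l in('scoop_grip','scoop','scoop_lip','catch_tab','lever_bar'): print(l,[(np.round(d['at'],4),round(d['p'],2)) for d in r.tip_of(c,l)])
st()
E
```

```text
time_s: 12.35
tcp_pos: [0.553, 0.3527, 0.0606]
ee_rot: [2.222, 2.219, -0.0]
wrist_force: [-1.1, -0.7, 2.3]
finger_gap: 0.012
time_s: 13.27
tcp_pos: [0.5558, 0.3546, 0.2493]
ee_rot: [2.221, 2.217, 0.02]
wrist_force: [0.4, 0.3, 0.8]
finger_gap: 0.0375
scoop_grip [(array([0.5516, 0.3535, 0.0744]), 0.95), (array([0.7155, 0.4681, 0.0773]), 0.86)]
scoop [(array([ 0.5519,  0.3069, -0.0017]), 0.8), (array([ 0.6765,  0.4391, -0.005 ]), 0.59)]
scoop_lip [(array([0.6157, 0.3929, 0.0243]), 0.9), (array([0.5537, 0.2289, 0.0172]), 0.6)]
catch_tab [(array([ 0.5849, -0.1158,  0.1478]), 0.68)]
lever_bar [(array([ 0.6529, -0.1362,  0.1696]), 0.56)]
scoop_grip [(array([0.5545, 0.3543, 0.0791]), 0.95), (array([0.7174, 0.4694, 0.075 ]), 0.84)]
scoop [(array([ 6.764e-01,  4.440e-01, -3.000e-04]), 0.73), (array([0.5505, 0.3052, 0.0017]), 0.69), (array([0.6069, 0.0034, 0.0824]), 0.45)]
scoop_lip [(array([0.5506, 0.2335, 0.0192]), 0.87), (array([0.6195, 0.3933, 0.0199]), 0.62)]
catch_tab [(array([ 0.4075,  0.0433, -0.0023]), 0.57), (array([ 0.5836, -0.1155,  0.1509]), 0.4)]
lever_bar [(array([ 0.6521, -0.1312,  0.1688]), 0.6)]
t 13.87 tcp [0.5526 0.3526 0.2395] gap 0.026 F [-0.3  0.6 -0.8] q [-0.64  0.32  0.04  1.41 -0.01  1.41  0.97]
x [ 0.002  1.    -0.002] y [ 1.    -0.002 -0.001] z [-0.001 -0.002 -1.   ]
```

View pics/s8.png

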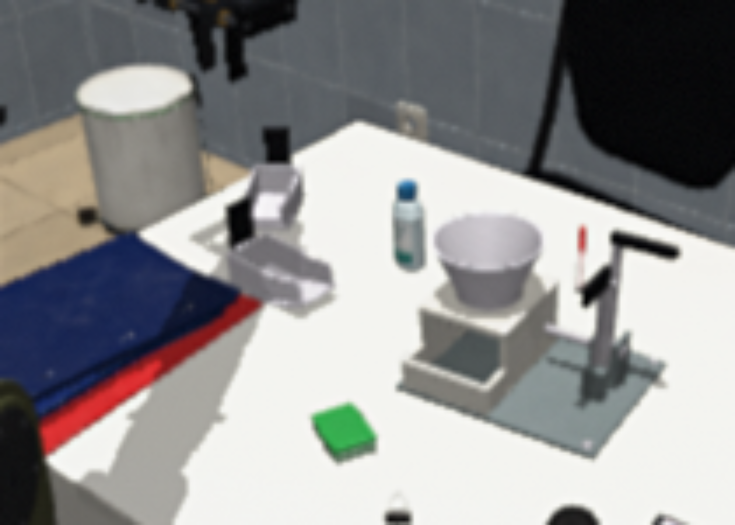

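View pics/t8.png

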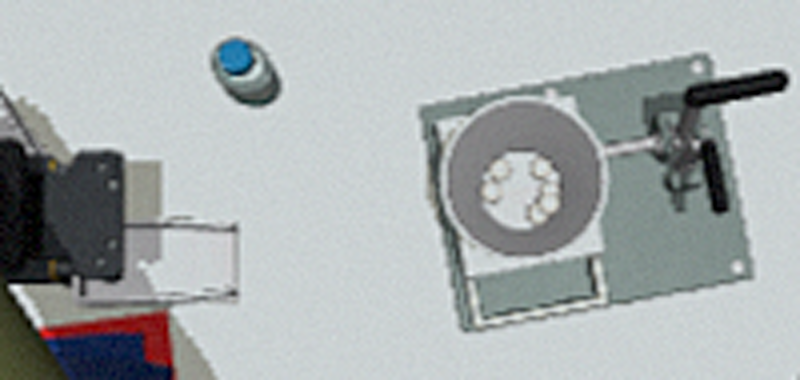

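```bash
python3 -m handwheel '[[0,-0.243,0.013,0,0,0,0],[0,-0.243,0.013,0,0,0,0],[0,-0.243,0.013,0,0,0,0],[0,-0.243,0.013,0,0,0,0],[0,-0.243,0.013,0,0,0,0],[0,-0.243,0.013,0,0,0,0],[0,-0.243,0.013,0,0,0,0],[0,-0.243,0.013,0,0,0,0],[0,-0.243,0.013,0,0,0,0],[0,-0.243,0.013,0,0,0,0],[0,-0.243,0.013,0,0,0,0],[0,-0.243,0.013,0,0,0,0]]' 20
python3 -m handwheel '[[0,0,0,0,0,0,1],[0,0,0,0,0,0,1],[0,0,0,0,0,0,1],[0,0,0,0,0,0,1],[0,0,0,0,0,0,1],[0,0,0,0,0,0,1],[0,0,0,0,0,0,1],[0,0,0,0,0,0,1],[0,0,0,0,0,0,1],[0,0,0,0,0,0,1],[0,0,0,0,0,0,1],[0,0,0,0,0,0,1]]'
python3 -m handwheel '[[0,0,0,0,0,0,1],[0,0,0,0,0,0,1],[0,0,0,0,0,0,1],[0,0,0,0,0,0,1],[0,0,0,0,0,0,0.2],[0,0,0,0,0,0,0]]'
python3 - <<'E'
from h import *
y=np.radians(9);c,s=np.cos(y),np.sin(y)
Rt=np.array([[c,s,0],[s,-c,0],[0,0,-1]])
o=np.array([.6024,-.022])
t=o+np.array([c*-.036-s*-.058,s*-.036+c*-.058])
plan((*t,.135),4,Rt)
cv2.imwrite('pics/w9.png',r.camera('wrist')[:,:,::-1])
for l in('catch_tab','lever_bar'): print(l,[(np.round(d['at'],4),round(d['p'],2)) for d in r.tip_of('wrist',l)])
E
```

```text
time_s: 14.87
tcp_pos: [0.5752, -0.0865, 0.2408]
ee_rot: [2.222, 2.219, -0.001]
wrist_force: [0.1, -0.5, -0.2]
finger_gap: 0.0005
time_s: 15.87
tcp_pos: [0.5754, -0.0847, 0.2406]
ee_rot: [3.036, 0.804, -0.0]
wrist_force: [0.1, 0.2, -0.3]
finger_gap: 0.0006
time_s: 16.37
tcp_pos: [0.5754, -0.0847, 0.2406]
ee_rot: [3.131, 0.246, -0.0]
wrist_force: [0.3, 0.2, -0.6]
finger_gap: 0.0004
t 16.37 tcp [ 0.5754 -0.0847  0.2406] gap 0.0004 F [ 0.3  0.2 -0.6] q [-0.28  0.17  0.43  1.62 -0.07  1.37  0.32]
x [ 0.988  0.156 -0.   ] y [ 0.156 -0.988  0.001] z [ 0.    -0.001 -1.   ]
shift units/row (tool axes) [0.001 0.    0.176] mm/row 26.39468209835242
turn total deg [ 0.08  0.01 -0.02] units/row [ 0.004  0.    -0.001]
catch_tab [(array([ 0.5854, -0.1173,  0.1434]), 0.65)]
lever_bar [(array([0.4071, 0.0464, 0.0022]), 0.45)]
```

View pics/w9.png

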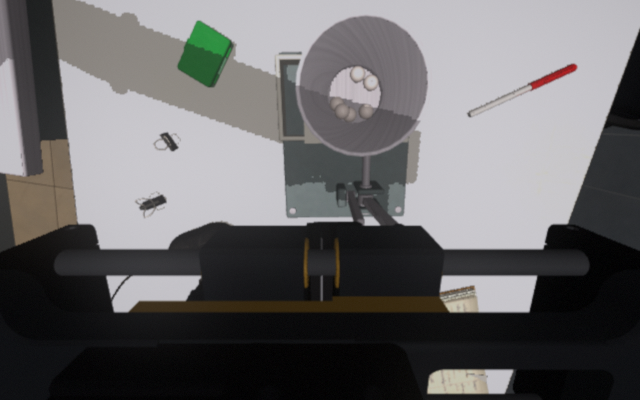

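```bash
python3 -m handwheel '[[0,0,0,0.176,0,0,0],[0,0,0,0.176,0,0,0],[0,0,0,0.176,0,0,0],[0,0,0,0.176,0,0,0],[0,0,0,0,0,0,0]]'
python3 -m handwheel '[[0,0,0.07,0,0,0,0],[0,0,0.07,0,0,0,0],[0,0,0.07,0,0,0,0],[0,0,0.07,0,0,0,0],[0,0,0.07,0,0,0,0],[0,0,0.07,0,0,0,0],[0,0,0.07,0,0,0,0],[0,0,0.07,0,0,0,0],[0,0,0.05,0,0,0,0],[0,0,0,0,0,0,0],[0,0,0,0,0,0,0]]'
python3 - <<'E'
from h import *
st()
a=r.camera('scene')[:,:,::-1]; cv2.imwrite('pics/s10.png',cv2.resize(a[120:270,230:440],None,fx=3.5,fy=3.5))
for l in('catch_tab','lever_bar'): print(l,[(np.round(d['at'],4),round(d['p'],2)) for d in r.tip_of('scene',l)])
E
```

```text
time_s: 16.93
tcp_pos: [0.5716, -0.0843, 0.1296]
ee_rot: [3.132, 0.245, -0.015]
wrist_force: [-0.5, 0.5, -1.9]
finger_gap: 0.0005
time_s: 17.85
tcp_pos: [0.5895, -0.1758, 0.135]
ee_rot: [3.131, 0.242, -0.001]
wrist_force: [-0.1, 0.2, -0.2]
finger_gap: 0.0005
t 17.85 tcp [ 0.5895 -0.1758  0.135 ] gap 0.0005 F [-0.1  0.2 -0.2] q [-0.14  0.32  0.46  1.67 -0.15  1.19  0.52]
x [ 0.988  0.154 -0.   ] y [ 0.154 -0.988  0.001] z [-0.    -0.001 -1.   ]
catch_tab [(array([ 0.6021, -0.2215,  0.0511]), 0.57)]
lever_bar []
```

View pics/s10.png

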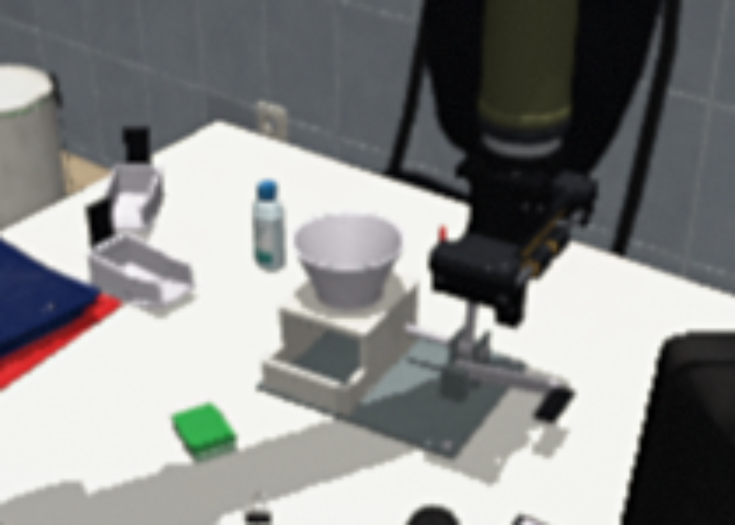

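```bash
python3 -m handwheel '[[0,0,0,-0.2,0,0,0],[0,0,0,-0.25,0,0,0],[0,0,0,-0.25,0,0,0],[0.5,0,0,-0.1,0,0,0],[0.5,0.11,-0.065,0,0,0,0],[0.5,0.11,-0.065,0,0,0,0],[0.5,0.11,-0.065,0,0,0,0],[0.5,0.11,-0.065,0,0,0,0],[0.5,0,0,0,0,0,0],[0.5,0,0,0,0,0,0]]'
python3 - <<'E'
from h import *
y=np.radians(9);c,s=np.cos(y),np.sin(y)
Rt=np.array([[c,s,0],[s,-c,0],[0,0,-1]])
plan((.6525,-.1305,.149),4,Rt)
cv2.imwrite('pics/w11.png',r.camera('wrist')[:,:,::-1])
a=r.camera('scene')[:,:,::-1]; cv2.imwrite('pics/s11.png',cv2.resize(a[120:270,230:440],None,fx=3.5,fy=3.5))
for l in('catch_tab','lever_bar'):
  for k in('scene','wrist'): print(l,[(np.round(d['at'],4),round(d['p'],2)) for d in r.tip_of(k,l)])
E
```

```text
time_s: 18.83
tcp_pos: [0.6492, -0.1242, 0.2544]
ee_rot: [3.131, 0.249, -0.002]
wrist_force: [-0.4, 0.2, 0.0]
finger_gap: 0.0383
t 18.83 tcp [ 0.6492 -0.1242  0.2544] gap 0.0383 F [-0.4  0.2  0. ] q [-0.19  0.35  0.45  1.39 -0.15  1.44  0.41]
x [ 0.987  0.158 -0.001] y [ 0.158 -0.987  0.001] z [-0.001 -0.001 -1.   ]
shift units/row (tool axes) [0.004 0.011 0.176] mm/row 26.409174751091403
turn total deg [0.05 0.07 0.1 ] units/row [0.003 0.003 0.005]
catch_tab [(array([ 0.6022, -0.2192,  0.0525]), 0.77), (array([ 0.6918,  0.2172, -0.0007]), 0.34)]
catch_tab [(array([ 0.6   , -0.2185,  0.0465]), 0.71), (array([ 0.6022, -0.0209,  0.0037]), 0.33)]
lever_bar [(array([ 0.6526, -0.1366,  0.1682]), 0.71)]
lever_bar [(array([ 0.6549, -0.1355,  0.1629]), 0.86)]
```

View pics/w11.png

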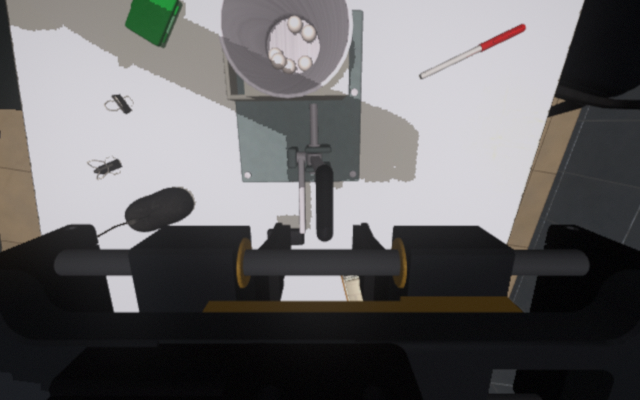

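View pics/s11.png

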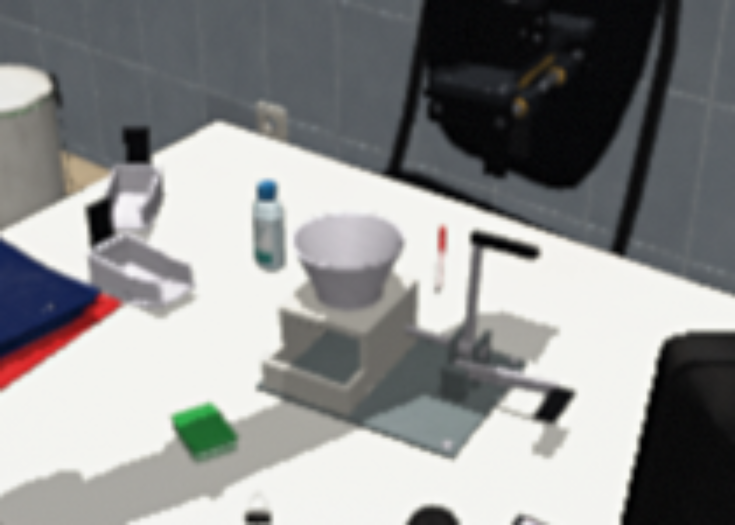

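```bash
python3 -m handwheel '[[0.5,0.004,0.016,0.176,0,0,0],[0.5,0.004,0.016,0.176,0,0,0],[0.5,0.004,0.016,0.176,0,0,0],[0.5,0.004,0.016,0.176,0,0,0],[0.5,0,0,0,0,0,0],[0.5,0,0,0,0,0,0],[0,0,0,0,0,0,0],[0,0,0,0,0,0,0],[0,0,0,0,0,0,0],[0,0,0,0,0,0,0],[0,0,0,0,0,0,0],[0,0,0,0,0,0,0]]' 15
python3 - <<'E'
from h import *
st()
a=r.camera('scene')[:,:,::-1]; cv2.imwrite('pics/s12.png',cv2.resize(a[120:270,230:440],None,fx=3.5,fy=3.5))
cv2.imwrite('pics/w12.png',r.camera('wrist')[:,:,::-1])
E
```

```text
time_s: 20.13
tcp_pos: [0.6535, -0.1355, 0.1504]
ee_rot: [3.13, 0.244, 0.004]
wrist_force: [1.5, 0.6, 1.7]
finger_gap: 0.0149
t 20.13 tcp [ 0.6535 -0.1355  0.1504] gap 0.0149 F [1.5 0.6 1.7] q [-0.17  0.41  0.44  1.51 -0.18  1.25  0.45]
x [0.988 0.155 0.002] y [ 0.155 -0.988  0.002] z [ 0.002 -0.001 -1.   ]
```

View pics/w12.png

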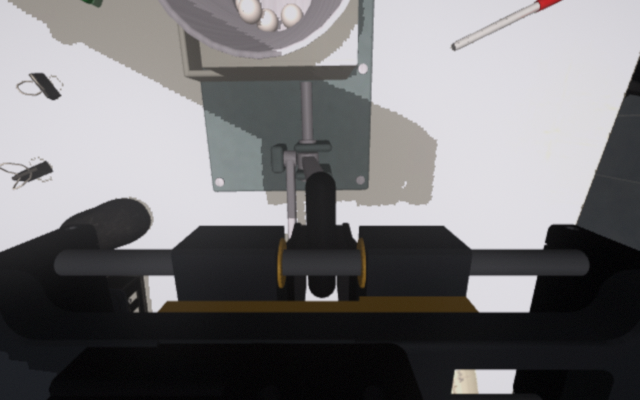

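View pics/s12.png

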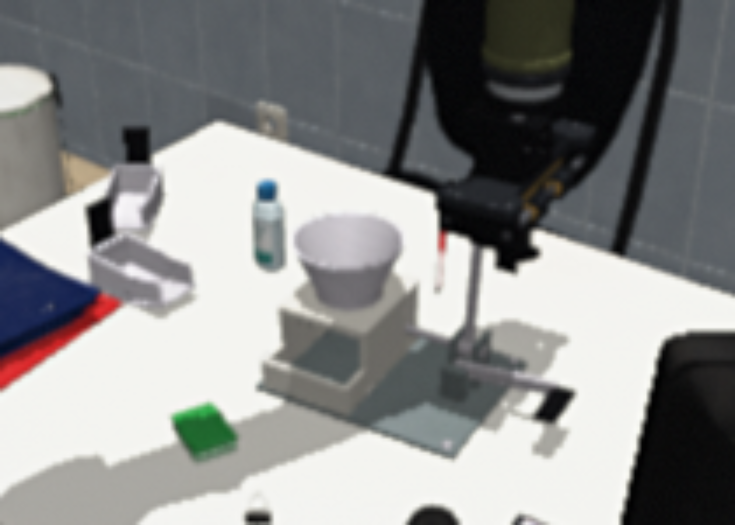

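```bash
python3 -m handwheel '[[0,-0.061,0,-0.004,0,0,0],[0,-0.061,0,0.001,0,0,0],[0,-0.061,0,0.006,0,0,0],[0,-0.06,0,0.01,0,0,0],[0,-0.059,0,0.015,0,0,0],[0,-0.058,0,0.019,0,0,0],[0,-0.056,0,0.024,0,0,0],[0,-0.055,0,0.028,0,0,0],[0,-0.052,0,0.032,0,0,0],[0,-0.05,0,0.036,0,0,0],[0,-0.047,0,0.04,0,0,0],[0,-0.043,0,0.043,0,0,0]]'
python3 -m handwheel '[[0,0,0,0,0,0,0],[0,0,0,0,0,0,0],[0,0,0,0,0,0,0],[0,0,0,0,0,0,0],[0,0,0,0,0,0,0],[0,0,0,0,0,0,0]]'
python3 - <<'E'
from h import *
p,M=st()
a=r.camera('scene')[:,:,::-1]; cv2.imwrite('pics/s13.png',cv2.resize(a[120:270,230:440],None,fx=3.5,fy=3.5))
cv2.imwrite('pics/w13.png',r.camera('wrist')[:,:,::-1])
a=r.camera('top')[:,:,::-1];cv2.imwrite('pics/t13.png',cv2.resize(a[140:235,200:400],None,fx=4,fy=4,interpolation=cv2.INTER_CUBIC))
g=p+M@[0,0,-.0187];d=g[:2]-[.6024,-.022];y=np.radians(9)
xd=np.cos(y)*d[0]+np.sin(y)*d[1];print('grasp xd',xd,'z',g[2],'angle est',.1-np.arctan2(xd-(.0325-.012),g[2]-.05))
for k in('scene','wrist','top'):
  for l in ('lever_bar','mint1_center','catch_tab'):print(k,l,[(np.round(d['at'],4),round(d['p'],2)) for d in r.tip_of(k,l)])
E
```

```text
time_s: 21.23
tcp_pos: [0.5541, -0.1511, 0.1117]
ee_rot: [3.131, 0.244, 0.002]
wrist_force: [6.3, -0.7, 3.5]
finger_gap: 0.0156
time_s: 21.73
tcp_pos: [0.5537, -0.1512, 0.1115]
ee_rot: [3.131, 0.243, -0.002]
wrist_force: [4.2, -1.1, 2.1]
finger_gap: 0.0155
t 21.73 tcp [ 0.5537 -0.1512  0.1115] gap 0.0155 F [ 4.2 -1.1  2.1] q [-0.18  0.25  0.46  1.79 -0.12  1.12  0.47]
x [ 0.988  0.155 -0.001] y [ 0.155 -0.988  0.001] z [-0.001 -0.001 -1.   ]
grasp xd -0.06830382484826733 z 0.1301610265364149 angle est 0.9365050780840967
scene lever_bar [(array([ 0.5557, -0.1504,  0.131 ]), 0.55)]
scene mint1_center [(array([0.5495, 0.2281, 0.0196]), 0.16)]
scene catch_tab [(array([0.5537, 0.3526, 0.0753]), 0.51), (array([ 0.6013, -0.2213,  0.0509]), 0.5)]
wrist lever_bar [(array([ 0.5551, -0.1524,  0.1291]), 0.77), (array([ 0.6003, -0.0201,  0.0018]), 0.67)]
wrist mint1_center [(array([ 0.5528, -0.153 ,  0.1292]), 0.32)]
wrist catch_tab []
top lever_bar [(array([ 0.5517, -0.1514,  0.1297]), 0.66), (array([0.5952, 0.0167, 0.1492]), 0.34)]
top mint1_center [(array([0.5929, 0.0365, 0.0164]), 0.37)]
top catch_tab []
```

View pics/w13.png

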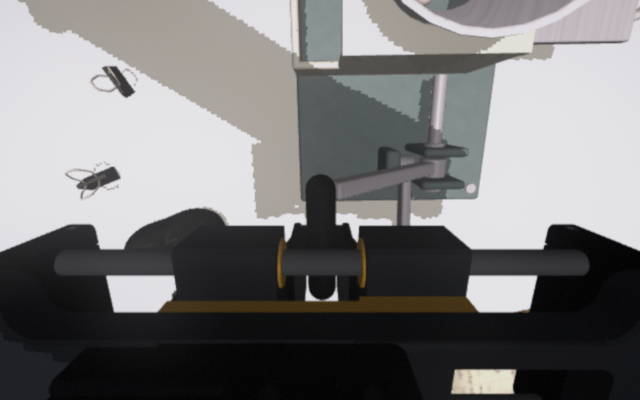

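View pics/s13.png

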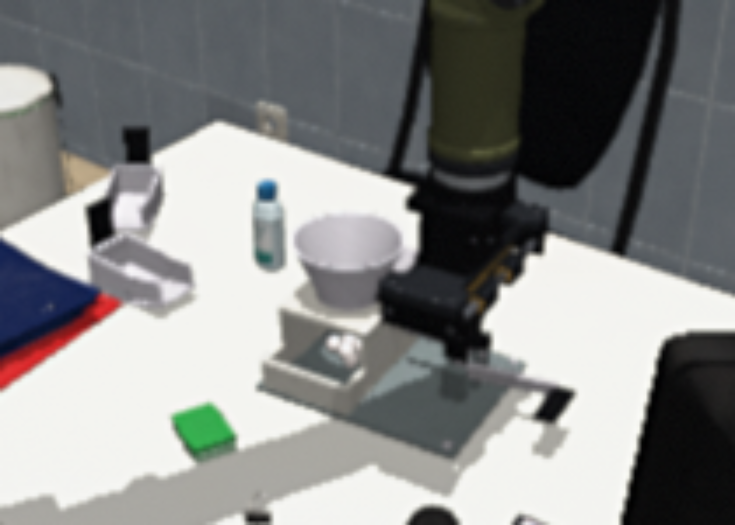

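View pics/t13.png

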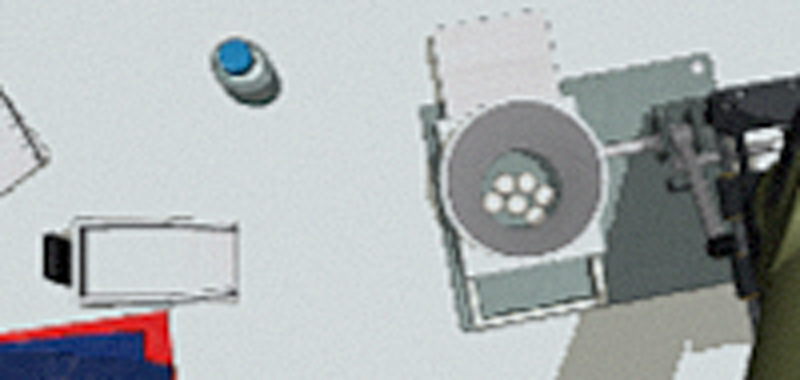

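```bash
python3 -m handwheel '[[0,0,0,0,0,0,0],[0,0,0,0,0,0,0],[0,0,0,0,0,0,0],[0,0,0,0,0,0,0],[0,0,0,0,0,0,0],[0,0,0,0,0,0,0]]'
python3 - <<'E'
from h import *
st()
a=r.camera('scene')[:,:,::-1];b=cv2.resize(a[195:245,295:355],(600,500),interpolation=cv2.INTER_CUBIC)
a=r.camera('top')[:,:,::-1];cv2.imwrite('pics/t14.png',cv2.resize(a[155:225,300:360],(514,600),interpolation=cv2.INTER_CUBIC));cv2.imwrite('pics/s14.png',b)
m=r.camera_model('top')
for z in(.016,.09):
  w=unproj(m,np.array([[505,183],[527,182],[543,194],[494,202],[515,204],[535,214]])/4+[200,140],z)[:,:2]-[.6024,-.022]
  y=np.radians(9);print(z,np.round(w@np.array([[np.cos(y),-np.sin(y)],[np.sin(y),np.cos(y)]])-[-.001,.037],3).tolist())
E
```

```text
time_s: 22.83
tcp_pos: [0.5542, -0.1511, 0.112]
ee_rot: [3.131, 0.244, -0.0]
wrist_force: [1.0, -0.6, 4.5]
finger_gap: 0.0152
t 22.83 tcp [ 0.5542 -0.1511  0.112 ] gap 0.0152 F [ 1.  -0.6  4.5] q [-0.18  0.25  0.46  1.79 -0.12  1.12  0.47]
x [ 0.988  0.155 -0.   ] y [ 0.155 -0.988  0.001] z [-0.    -0.001 -1.   ]
0.016 [[0.014, 0.011], [0.012, -0.006], [0.001, -0.016], [0.001, 0.021], [-0.003, 0.006], [-0.013, -0.007]]
0.09 [[0.006, 0.014], [0.004, -0.002], [-0.007, -0.011], [-0.006, 0.024], [-0.01, 0.01], [-0.02, -0.003]]
```

View pics/t14.png

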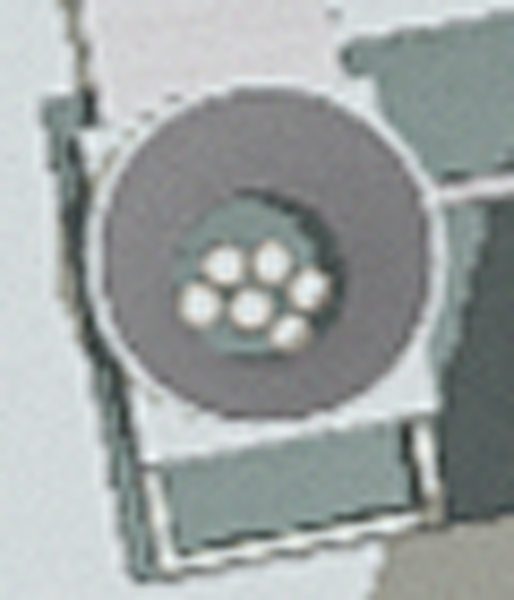

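View pics/s14.png

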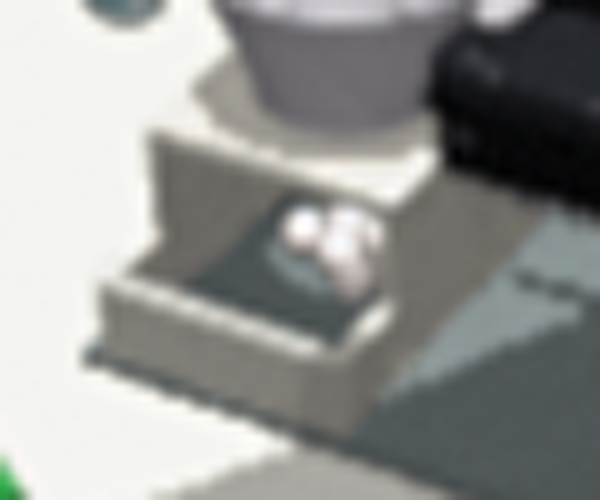

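```bash
python3 -c "
from workcell import r
print(r.close_job(), r.get_state()['time_s'])"
```

```text
the job is handed in; nothing more can be done
the job is handed in; nothing more can be done
```

The job is handed in. I poured the six mints into the hopper, stood the scoop upright at its starting spot and let go of it. Then I flipped the catch over to the right and pulled the lever. The gripper is still holding it.

Last checks before handing in, at about 22.8 s of the 62 s:
- **Mints:** all six show through the open hopper in the top picture, settled on the tray floor, and the scene picture also shows them in the tray.
- **Lever:** I estimate about 0.93 rad from the hand position, with the bar firmly in the fingers (gap 15 mm, 15 N grip).
- **Catch:** its tab sits about 50 mm above the desk, pointing right, which is the height expected at its stop.
- **Scoop:** it stands upright, empty and released.
- **Bystanders:** the bottle shows in its starting place in the last pictures, and the clip box did right up to the lever pull. I did not measure any of them again. The stamp was never in the arm's path.

No check failed. The networks were not useful for locating the mints in the tray, reporting only low-confidence positions, some of them wrong, so I counted them by eye. The lever and catch angles are worked out from positions; I had no direct joint reading.

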